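Sweep the offcuts off the board into the scrap tray

TASK

Sweep the three wood offcuts (dark, red and pale) along the striped board and over its end into the red scrap tray, pushing them with the closed fingertips and without gripping, squeezing or lifting them. None may end in the blue tray or on the bench, and the wax tin on the board and the other things around it stay where they are.

Things in the scene. Friction and masses are not known exactly. Their poses are not given: they have to be found in the camera images.
- board: Striped chopping board lying flat and fixed on the bench: honey-coloured middle with one thin red line, dark 18 mm bands along both long edges; 250 (its x) x 360 (its y) x 32 mm high. Origin: centre of its underside, on the bench. Its y axis runs along the stripes towards the two ends, where the trays stand. Nothing fences its edges.
- scrap_tray: Red open scrap tray, empty, fixed on the bench and butted (2 mm gap) against one end of the board, left or right (+y or -y end, varies); 250 (x, across the end of the board) x 130 (y) x 26 mm high, walls and floor 4 mm thick, so its rim is 6 mm below the board top. Origin: centre of its underside; axes parallel to the board's.
- parts_tray: Blue tray, same size as the red one, butted against the other end of the board, filled with long thin inlay strips that lie below its rim. No offcut belongs in it. Fixed. Origin: centre of its underside.
- offcut_dark: Loose offcut block, near-black wood, 34 x 34 x 18 mm high, about 30 g, lying flat on the board, turned by up to about 35 degrees against it. Origin: centre of its underside as it starts; z up.
- offcut_red: Loose offcut block, dark red wood, 32 (x) x 40 (y) x 18 mm high, about 30 g, lying flat on the board, turned by up to about 35 degrees against it. Origin: centre of its underside as it starts; z up.
- offcut_pale: Loose offcut block, cream-white wood, 36 (x) x 30 (y) x 18 mm high, about 30 g, lying flat on the board, turned by up to about 35 degrees against it. Origin: centre of its underside as it starts; z up.
- wax_tin: Bystander: round aluminium tin with green lid, 54 mm diameter, 32 mm high, about 120 g, loose on the board near its far (+x) long edge. Origin: centre of its underside.
- glue_bottle: Bystander: yellow bottle with orange cap, 60 mm diameter, 170 mm high, standing on the bench. Origin: centre of its underside.
- tape_roll: Bystander: grey ring lying flat on the bench, 90 mm outside, 68 mm inside diameter, 50 mm high. Origin: centre of its underside.
- mallet: Bystander: wooden mallet lying on the bench, head 70 x 110 x 60 mm high, handle 28 mm thick reaching 235 mm to its -x. Origin: under the centre of the head.
- plane: Bystander: small hand plane, dark steel sole 170 (x) x 50 x 22 mm, wooden knobs to 52 mm high. Origin: centre of the sole.
- oil_jar: Bystander: amber jar with brass lid, 70 mm diameter, 90 mm high, standing on the bench. Origin: centre of its underside.
Not all that is in view belongs to the job. Of the things shaped like the offcut_pale, the cream one is meant. Leave any purple look-alike of the offcut_dark alone.

How it is judged (in metres and radians):
At the end, for the whole second after the job is handed in: All three offcuts lie at rest within the walls of the red scrap tray (origin within 121 mm of its centre along its x and 61 mm along its y, below 45 mm over the bench); the wax tin has moved less than 12 mm and the other bystanders less than 20 mm, none tipped (x of offcut_dark in the frame of scrap_tray between -0.121 and 0.121 m and y of offcut_dark in the frame of scrap_tray between -0.061 and 0.061 m and height (world z) of each of offcut_dark, offcut_red, offcut_pale below 0.045 m and linear speed of each of offcut_dark, offcut_red, offcut_pale below 0.03 m/s and x of offcut_red in the frame of scrap_tray between -0.121 and 0.121 m and y of offcut_red in the frame of scrap_tray between -0.061 and 0.061 m and x of offcut_pale in the frame of scrap_tray between -0.121 and 0.121 m and y of offcut_pale in the frame of scrap_tray between -0.061 and 0.061 m and distance of wax_tin from where it was at the start of the episode below 0.012 m and angle between each of wax_tin, glue_bottle, tape_roll, mallet, plane, oil_jar's own z axis and vertical below 0.3 rad and distance of each of glue_bottle, tape_roll, mallet, plane, oil_jar from where it was at the start of the episode below 0.02 m); the robot touches nothing.
It fails at once if an offcut is lifted (its origin rises more than 30 mm above the board top) (height (world z) of any of offcut_dark, offcut_red, offcut_pale above 0.062 m).
It fails at once if an offcut is gripped or pressed hard by the fingers (over 30 N) (contact force between the fingers and offcut_dark above 30 N or contact force between the fingers and offcut_red above 30 N or contact force between the fingers and offcut_pale above 30 N).
It fails at once if the wax tin is shifted by more than 12 mm or tipped (distance of wax_tin from where it was at the start of the episode above 0.012 m or angle between wax_tin's own z axis and vertical above 0.3 rad).
It fails at once if another bystander (glue bottle, tape roll, mallet, plane, oil jar) is shifted by more than 20 mm or tipped (distance of any of glue_bottle, tape_roll, mallet, plane, oil_jar from where it was at the start of the episode above 0.02 m or angle between any of glue_bottle, tape_roll, mallet, plane, oil_jar's own z axis and vertical above 0.3 rad).
It also fails if it takes over 72 s, if anything falls off the work surface, if the arm or the gripper's body presses on something with over 40 N, if the wrist force passes 120 N, or if a joint passes its speed limit or range.

ROBOT

A 6-joint arm with a two-finger parallel gripper is mounted at the origin on the work surface. World frame = base frame: x ahead of the robot, y to its left, z up, the work surface at z = 0. Lengths are in m, angles in degrees, forces in N, time in s.
With the tool pointing down it reaches from about 0.35 to 1 m from the base axis. Payload 7.1 kg.
Tool frame: the origin (TCP) lies midway between the tips of the shut fingers; the grasp point (between the pads) lies 19 mm behind it; z points along the fingers, y is the line along which they close (so a half turn about z gives the same grasp; the last joint's range is limited). The gripper opens to 85 mm and grips with 20 to 120 N. Pads are 22 mm wide; open, the fingers measure 114 mm over their backs; the gripper's body (76 mm by 85 mm) begins 54 mm behind the grasp point. The pads swing forward as they close: fully open they stand 13 mm farther back than shut.
Start: joints at [-65.833, 24.242, 93.386, -0, 62.372, -1.089], TCP at [0.267, -0.565, 0.231] pointing down, gripper open.
Joint ranges: [-172.04, 172.04], [-51.8, 120.97], [4.93, 147.93], [-75.15, 255.16], [6.16, 154.13], [-145.62, 145.62]. Speed limits (degrees/s): [136.94, 136.94, 172.46, 180, 180, 180].

INTERFACE

Orientations are given as [roll, pitch, yaw] about the fixed x, y, z axes, in that order (R = Rz(yaw) Ry(pitch) Rx(roll)).
In Python, from bench import arm, capture, calibration gives the robot as it stands. The module is installed in compiled form; this text tells all that it offers.
- The arm moves only by the tool apply_moves, never from a script. Its arguments are lists of equal length, an entry for each row: "translation": the shift along the tool's x, y, z in m, a list of three; "rotation": the turn, a rotation vector about the tool's x, y, z in degrees, a list of three. In form: {"translation": [[x, y, z], ...], "rotation": [[rx, ry, rz], ...]}. A call has exactly 10 rows; each row shifts and turns the commanded pose from where the row before left it, along the tool's axes as they then stand; what a row does not reach is not made up. A row lasts 1/8 s, in which the tool goes at most 62.5 mm and 10.7 degrees, less where a joint would pass 70% of its speed; a pose out of reach is approached as far as the arm can. A call with a gripper value outside its range is refused whole. "gripper" is the closure, from 0 (fully open) to 1 (shut), set as the call begins (left out, the last holds). The fingers move at their own pace and stop on an object; "newtons" is the grip in N (left out, the last holds). Time passes only in rows, so rows that do not move let the fingers close, or fill a call up. It gives the time, the measured TCP pose, the force, the opening and the grip force at its end, in the units of the state.
- arm.read_state(): the state, without advancing time (a new reading comes with each control period).
- capture(name): name is "scene" or "top" or "wrist"; returns the picture (400x640x3 uint8, red, green, blue); there is no depth.
- calibration(name): a dict with "K" (3x3 intrinsics, pixels), "extrinsics" (4x4, takes a point from world to camera coordinates); the wrist camera has in their place "hand_eye" (4x4, takes a point from camera to tool coordinates, whose origin is the TCP and whose axes are the flange's). Camera axes: x right, y down, z forward; pixel columns grow to the right and rows downward; lengths in m; the calibration is good to about 2 mm. A picture is of the moment at which its call begins: read the wrist's pose just before it. calibration takes no time and is no camera call.
- arm.sign_off(): hands the job in; it is judged then, once.
The state is a dict: "clock": time; "qpos": joint angles; "qd": joint speeds; "joint_efforts": joint torques, N m; "tool_pos": TCP position; "tcp_rot": TCP orientation; "wrist_force": force on the tool from outside, world axes, zero at the start; "wrist_torque": the same for the moment, N m; "finger_gap": opening from 0.0 (shut) to 1.0 (fully open); "gripper_force": force on a finger pad.
Only numpy, scipy, OpenCV 4.12 (cv2) and the standard library are available. Lean on these libraries where they do the work, as an engineer would, in place of code of your own. Each camera call takes 0.05 s, during which the arm holds its last target. There are 200 camera calls.

## Working session

There is one attempt and no reset: what is moved stays moved. The work goes in short steps, Python scripts to look and compute and a tool call to move; the robot and the scene stay as the last step left them, time stands still between calls to the robot, and variables do not carry over. Pictures are saved under pics/ and viewed, at most 10 in all, crops included, and the job is handed in when it is done.

Besides the shell and the picture viewer there is one more tool, called after "Request:" as a command line: name --argument value ..., lists and objects as JSON in quotes. apply_moves: Moves the arm, as the interface text tells. Its arguments: {"type":"object","properties":{"translation":{"type":"array","items":{"type":"array","items":{"type":"number"}}},"rotation":{"type":"array","items":{"type":"array","items":{"type":"number"}}},"gripper":{"type":"number"},"newtons":{"type":"number"}},"required":["translation","rotation"]}

```bash
mkdir -p pics
python3 - <<'E'
from bench import arm,capture,calibration
import cv2,numpy as np
for n in("top","scene"):
    im=capture(n); np.save(f"pics/{n}.npy",im); cv2.imwrite(f"pics/{n}0.png",im[:,:,::-1])
    c=calibration(n); print(n,np.round(c["K"],1).tolist(),np.round(c["extrinsics"],4).tolist())
print(np.round(calibration("wrist")["hand_eye"],4).tolist()); s=arm.read_state(); print(s)
E
```

```text
top [[500.8, 0.0, 308.5], [0.0, 500.8, 210.6], [0.0, 0.0, 1.0]] [[-0.0009, -0.9999, 0.0161, -0.0296], [-0.9948, -0.0007, -0.1015, 0.5499], [0.1015, -0.0161, -0.9947, 1.8028], [0.0, 0.0, 0.0, 1.0]]
scene [[448.1, 0.0, 317.6], [0.0, 448.1, 197.9], [0.0, 0.0, 1.0]] [[-0.4071, 0.9133, -0.0063, 0.2324], [0.595, 0.26, -0.7605, -0.2865], [-0.693, -0.3134, -0.6493, 1.7636], [0.0, 0.0, 0.0, 1.0]]
[[-0.0004, -0.9504, -0.3111, 0.0792], [1.0, -0.0007, 0.0007, -0.0001], [-0.0008, -0.3111, 0.9504, -0.142], [0.0, 0.0, 0.0, 1.0]]
{'clock': 0.1, 'qpos': array([-6.58319236e+01,  2.42787050e+01,  9.34260271e+01,  3.51620161e-04,
        6.23720182e+01, -1.08888067e+00]), 'qd': array([ 0.06009142, -0.16879874, -0.11909665, -0.04550619, -0.01316697,
        0.06070724]), 'joint_efforts': array([-4.76715340e-04, -5.58429873e+01, -2.82447374e+01, -1.07894962e-05,
        2.95069796e-03, -2.14801378e-05]), 'tool_pos': array([ 0.26650013, -0.56480455,  0.23064515]), 'tcp_rot': array([-1.79923269e+02, -1.76977013e-03,  2.52567926e+01]), 'wrist_force': array([-0.04204968, -0.0020381 ,  0.30738048]), 'wrist_torque': array([-0.03003254,  0.03941522, -0.00154028]), 'gripper_force': 0.0, 'finger_gap': 0.9979477564684403}
```

View pics/top0.png

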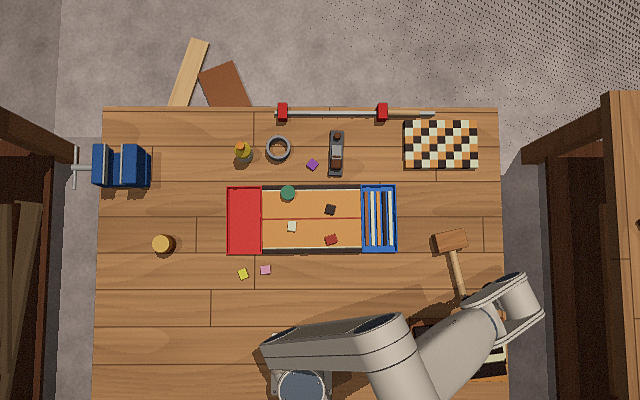

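View pics/scene0.png

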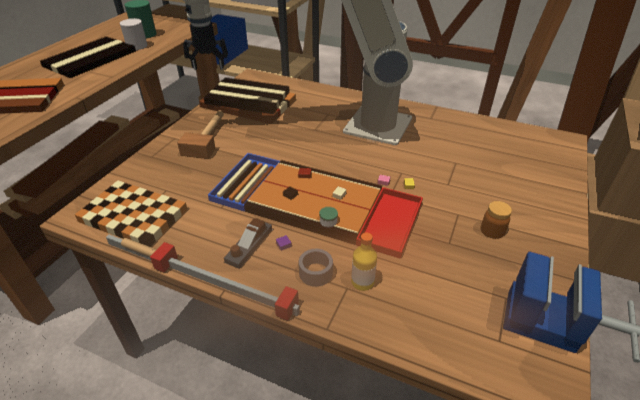

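The top view shows the red tray at the left (+y) end (228–262, 186–255) and the blue tray on the right. The offcuts are dark (330,209), red (331,239) and pale (292,226), with the tin at (288,192). Next I triangulate these from both views.

```bash
cat > h.py <<'E'
import numpy as np,cv2
from bench import arm,capture,calibration
from scipy.spatial.transform import Rotation as R
def cam(name,st=None):
    c=calibration(name)
    if name!="wrist": return np.array(c["K"]),np.linalg.inv(c["extrinsics"])
    T=np.eye(4);T[:3,:3]=R.from_euler("xyz",st["tcp_rot"],degrees=True).as_matrix();T[:3,3]=st["tool_pos"]
    return np.array(c["K"]),T@np.array(c["hand_eye"])
def ray(c,uv):
    K,T=c; uv=np.atleast_2d(uv); d=np.c_[uv,np.ones(len(uv))]@np.linalg.inv(K).T@T[:3,:3].T
    return T[:3,3],d
def onz(c,uv,z):
    o,d=ray(c,uv); return o+d*((z-o[2])/d[:,2])[:,None]
def tri(c1,u1,c2,u2):
    o1,d1=ray(c1,u1);o2,d2=ray(c2,u2)
    s=np.linalg.lstsq(np.c_[d1[0],-d2[0]],o2-o1,rcond=None)[0]
    a=o1+s[0]*d1[0];b=o2+s[1]*d2[0]; return (a+b)/2,np.linalg.norm(a-b)
def proj(c,P):
    K,T=c; p=(np.atleast_2d(P)-T[:3,3])@T[:3,:3]@K.T; return p[:,:2]/p[:,2:]
LIM={"dark":((0,0,0),(180,255,62)),"pale":((12,0,165),(40,110,255)),"red":((0,120,40),(8,255,185)),"green":((60,60,40),(95,255,255)),"redtray":((0,200,100),(6,255,255)),"blue":((105,120,60),(125,255,255))}
def blobs(im,k,box,amin=15):
    x0,y0,x1,y1=box; h=cv2.cvtColor(im,cv2.COLOR_RGB2HSV)[y0:y1,x0:x1]
    m=cv2.inRange(h,*map(np.array,LIM[k])); cs=cv2.findContours(m,cv2.RETR_EXTERNAL,cv2.CHAIN_APPROX_NONE)[0]
    return [(cv2.contourArea(c),np.array(cv2.minAreaRect(c)[0])+(x0,y0),cv2.boxPoints(cv2.minAreaRect(c))+(x0,y0)) for c in sorted(cs,key=cv2.contourArea)[::-1] if cv2.contourArea(c)>=amin]
E
python3 - <<'E'
from h import *
t=np.load("pics/top.npy");s=np.load("pics/scene.npy")
ct,cs=cam("top"),cam("scene")
for n,im,pts in(("top",t,dict(dark=(330,209),red=(331,239),pale=(292,226),tray=(245,220),board=(300,205))),("scene",s,dict(dark=(290,193),red=(305,173),pale=(340,192),tray=(390,222),board=(320,200)))):
    h=cv2.cvtColor(im,cv2.COLOR_RGB2HSV); print(n,{k:h[v[1],v[0]].tolist() for k,v in pts.items()})
bt=(264,188,360,250);bs=(250,160,380,232)
for k in("dark","red","pale","green"):
    a=blobs(t,k,bt,8);b=blobs(s,k,bs,8)
    print(k,[(x[0],x[1].round(1).tolist()) for x in a[:3]],[(x[0],x[1].round(1).tolist()) for x in b[:3]])
    if a and b: print(tri(ct,a[0][1],cs,b[0][1]), onz(ct,a[0][1],.05))
for k in("redtray","blue"):
    a=blobs(t,k,(220,180,405,262),100)[0]; print(k,a[0],onz(ct,a[2],.026).round(3).tolist(),onz(ct,a[1],.026))
    b=[x for x in blobs(s,k,(205,150,425,255),100)][:1]
    if b: print(tri(ct,a[1],cs,b[0][1]))
E
```

```text
top {'dark': [0, 55, 70], 'red': [3, 175, 160], 'pale': [29, 38, 203], 'tray': [2, 191, 199], 'board': [15, 146, 204]}
scene {'dark': [11, 138, 61], 'red': [5, 191, 144], 'pale': [24, 74, 227], 'tray': [3, 197, 198], 'board': [14, 174, 194]}
dark [(13.0, [272.0, 188.5]), (9.5, [329.7, 209.3])] [(410.5, [279.4, 216.1]), (77.0, [290.0, 193.0]), (21.5, [252.2, 165.8])]
(array([0.66581656, 0.02429462, 0.09266037]), np.float64(0.1759549902423639)) [[0.62811171 0.10297361 0.05      ]]
red [(77.5, [330.8, 239.2]), (37.0, [311.5, 218.2])] [(150.5, [371.3, 212.9]), (73.5, [304.5, 172.0])]
(array([ 0.4252776 ,  0.00233665, -0.07984114]), np.float64(0.24321371764281707)) [[ 0.44424923 -0.10915301  0.05      ]]
pale [(50.0, [291.5, 225.3]), (24.0, [324.0, 189.5]), (15.0, [311.5, 246.9])] [(60.0, [339.0, 190.9]), (51.0, [257.6, 174.1])]
(array([0.49354395, 0.03489446, 0.04953902]), np.float64(0.005959600977005719)) [[0.49454957 0.03209329 0.05      ]]
green [(127.5, [287.5, 193.5])] [(61.5, [328.5, 212.0])]
(array([0.60745496, 0.04859451, 0.06180722]), np.float64(0.004593816597326037)) [[0.60990485 0.046763   0.05      ]]Traceback (most recent call last):
  File "<stdin>", line 12, in <module>
IndexError: list index out of range
```

Run:
```python
from h import *
LIM["redtray"]=((0,165,90),(7,255,255)); LIM["dark"]=((0,0,0),(180,255,85))
t=np.load("pics/top.npy");s=np.load("pics/scene.npy")
ct,cs=cam("top"),cam("scene")
for k,bt,bs in(("dark",(318,199,342,219),(280,183,300,203)),("red",(320,229,342,249),(294,162,316,182)),("pale",(282,216,302,236),(328,180,352,202)),("green",(276,180,300,204),(315,200,342,228))):
    a=blobs(t,k,bt,8)[0];b=blobs(s,k,bs,8)[0]
    P,e=tri(ct,a[1],cs,b[1]); q=onz(ct,a[2],.05)
    print(k,P.round(3),round(e,4),onz(ct,a[1],.05).round(3),"box",q[:,:2].round(3).tolist())
for k in("redtray","blue"):
    for n,im,c,bx in(("top",t,ct,(220,180,405,262)),("scene",s,cs,(205,150,425,258))):
        a=blobs(im,k,bx,100); print(k,n,[(x[0],x[2].round(0).tolist(),onz(c,x[2],.026)[:,:2].round(3).tolist()) for x in a[:1]])
```

```text
dark [ 0.552 -0.104  0.041] 0.0054 [[ 0.552 -0.106  0.05 ]] box [[0.54, -0.085], [0.573, -0.094], [0.565, -0.126], [0.532, -0.118]]
red [ 0.443 -0.107  0.045] 0.0062 [[ 0.444 -0.109  0.05 ]] box [[0.453, -0.086], [0.465, -0.123], [0.436, -0.132], [0.424, -0.096]]
pale [0.494 0.035 0.05 ] 0.006 [[0.495 0.032 0.05 ]] box [[0.479, 0.048], [0.514, 0.045], [0.51, 0.016], [0.476, 0.02]]
green [0.612 0.049 0.066] 0.0065 [[0.615 0.047 0.05 ]] box [[0.641, 0.07], [0.641, 0.023], [0.59, 0.023], [0.59, 0.07]]
redtray top [(2307.5, [[226.0, 186.0], [283.0, 186.0], [283.0, 254.0], [226.0, 254.0]], [[0.641, 0.273], [0.641, 0.064], [0.392, 0.063], [0.392, 0.269]])]
redtray scene [(2442.0, [[356.0, 239.0], [379.0, 180.0], [423.0, 198.0], [400.0, 257.0]], [[0.643, 0.149], [0.365, 0.125], [0.393, 0.279], [0.657, 0.281]])]
blue top [(2297.5, [[360.0, 185.0], [395.0, 183.0], [397.0, 252.0], [362.0, 253.0]], [[0.647, -0.219], [0.651, -0.35], [0.4, -0.353], [0.396, -0.224]])]
blue scene []
```

The positions are consistent: offcut tops measure about 0.05 m high, the tray is at y≈0.145–0.275, and the board yaw is about 1°. I'll move over the board and close the gripper.

Request:
apply_moves --translation '[[0.043,-0.0377,0],[0.043,-0.0377,0],[0.043,-0.0377,0],[0.043,-0.0377,0],[0.043,-0.0377,0],[0.043,-0.0377,0],[0.043,-0.0377,0],[0.043,-0.0377,0],[0.043,-0.0377,0],[0.043,-0.0377,0]]' --rotation '[[0,0,0],[0,0,0],[0,0,0],[0,0,0],[0,0,0],[0,0,0],[0,0,0],[0,0,0],[0,0,0],[0,0,0]]' --gripper 1 --newtons 20

```text
clock: 1.35
tool_pos: [0.4951, -0.039, 0.2313]
tcp_rot: [180.0, 0.0, 25.3]
wrist_force: [-0.2, -1.2, -0.1]
finger_gap: 0.002
gripper_force: 0.0
```

Request:
apply_moves --translation '[[0,0,0],[0,0,0],[0,0,0],[0,0,0],[0,0,0],[0,0,0],[0,0,0],[0,0,0],[0,0,0],[0,0,0]]' --rotation '[[0,0,-8.1],[0,0,-8.1],[0,0,-8.1],[0,0,-8.1],[0,0,-8.1],[0,0,-8.1],[0,0,-8.1],[0,0,-8.0],[0,0,0],[0,0,0]]'

```text
clock: 2.6
tool_pos: [0.4946, -0.0408, 0.2312]
tcp_rot: [-180.0, -0.0, 89.8]
wrist_force: [0.8, -0.2, -0.1]
finger_gap: -0.003
gripper_force: 0.0
```

Run:
```python
from h import *
s=arm.read_state(); im=capture("wrist"); np.save("pics/w1.npy",im); np.save("pics/w1s.npy",np.array([s["tool_pos"],s["tcp_rot"]])); cv2.imwrite("pics/w1.png",im[:,:,::-1])
print(s["clock"],s["tool_pos"],s["tcp_rot"],s["finger_gap"],s["qpos"].round(1))
h=cv2.cvtColor(im,cv2.COLOR_RGB2HSV)
c=cam("wrist",s)
for n,p in dict(dark=(.552,-.105,.05),red=(.444,-.108,.05),pale=(.494,.033,.05),tin=(.611,.048,.064)).items():
    u=proj(c,p)[0]; print(n,u.round(0), h[int(u[1]),int(u[0])] if 0<=u[0]<640 and 0<=u[1]<400 else "")
```

```text
2.6 [ 0.49460541 -0.04079945  0.23118456] [-1.79981105e+02 -1.36967383e-03  8.98037547e+01] -0.003328721184301901 [ -6.1  13.4 109.4  -0.   57.2  -5.9]
dark [367. 226.] [ 11 144 103]
red [280. 228.] [  7 205 158]
pale [319. 109.] [ 29  41 240]
tin [434.  94.] [ 63  69 159]
```

View pics/w1.png

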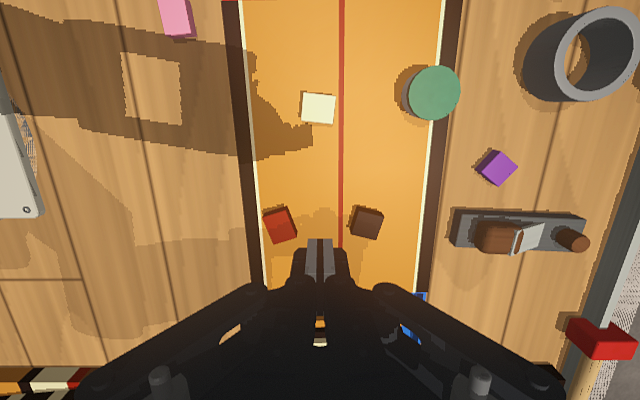

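The wrist view confirms the fix: pale at (318,108), red at (279,225), dark at (367,222) and the tin at (433,93), all as projected. I'll descend behind the pale block first.

Request:
apply_moves --translation '[[0.004,0,0.035],[0.004,0,0.035],[0.004,0,0.035],[0.004,0,0.035],[0,0,0.025],[0,0,0.015],[0,0,0.012],[0,0,0],[0.01,0,0],[0.01,0,0]]' --rotation '[[0,0,0],[0,0,0],[0,0,0],[0,0,0],[0,0,0],[0,0,0],[0,0,0],[0,0,0],[0,0,0],[0,0,0]]'

```text
clock: 3.9
tool_pos: [0.4953, -0.0042, 0.0401]
tcp_rot: [179.9, -0.0, 89.9]
wrist_force: [-0.0, 0.4, 0.2]
finger_gap: 0.001
gripper_force: 0.0
```

Request:
apply_moves --translation '[[0.014,0,0],[0.014,0,0],[0.014,0,0],[0.014,0,0],[0.014,0,0],[0.014,0,0],[0.014,0,0],[0.014,0,0],[0.014,0,0],[0.014,0,0]]' --rotation '[[0,0,0],[0,0,0],[0,0,0],[0,0,0],[0,0,0],[0,0,0],[0,0,0],[0,0,0],[0,0,0],[0,0,0]]'

```text
clock: 5.15
tool_pos: [0.4949, 0.1361, 0.0393]
tcp_rot: [180.0, -0.0, 90.0]
wrist_force: [0.2, 0.3, 0.1]
finger_gap: -0.0
gripper_force: 0.0
```

Run:
```python
from h import *
s=arm.read_state(); im=capture("wrist"); cv2.imwrite("pics/w2.png",im[:,:,::-1]); print(s["tool_pos"],s["wrist_force"])
```

```text
[0.49485707 0.13614891 0.03932035] [0.1544595  0.28080315 0.08549115]
```

View pics/w2.png

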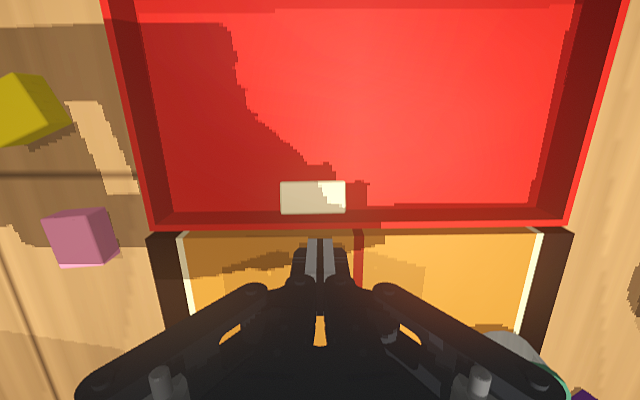

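The pale block is down in the red tray at (280–345, 181–213), close to the wall. I'll nudge slightly past the edge, lift, and go behind the red block.

Request:
apply_moves --translation '[[0.012,0,0],[0.012,0,0],[0,0,-0.03],[0,0,-0.03],[-0.054,-0.0085,0],[-0.054,-0.0085,0],[-0.054,-0.0085,0],[-0.054,-0.0085,0],[-0.054,-0.0085,0],[-0.054,-0.0085,0]]' --rotation '[[0,0,0],[0,0,0],[0,0,0],[0,0,0],[0,0,0],[0,0,0],[0,0,0],[0,0,0],[0,0,0],[0,0,0]]'

```text
clock: 6.45
tool_pos: [0.4435, -0.1663, 0.0995]
tcp_rot: [180.0, 0.0, 89.9]
wrist_force: [0.3, -0.4, -0.0]
finger_gap: 0.002
gripper_force: 0.0
```

Run:
```python
from h import *
s=arm.read_state(); im=capture("wrist"); print(s["tool_pos"],s["tcp_rot"],s["wrist_force"].round(1))
c=cam("wrist",s); a=capture("top"); h=cv2.cvtColor(im,cv2.COLOR_RGB2HSV)
out=np.vstack([im[:300],cv2.resize(a[175:265,220:405],None,fx=640/185,fy=3.3)[:,:640]]); cv2.imwrite("pics/w3.png",out[:,:,::-1])
```

```text
[ 0.44350632 -0.16631773  0.09950705] [1.79969953e+02 9.16700223e-03 8.99473617e+01] [ 0.3 -0.4 -0. ]
```

View pics/w3.png

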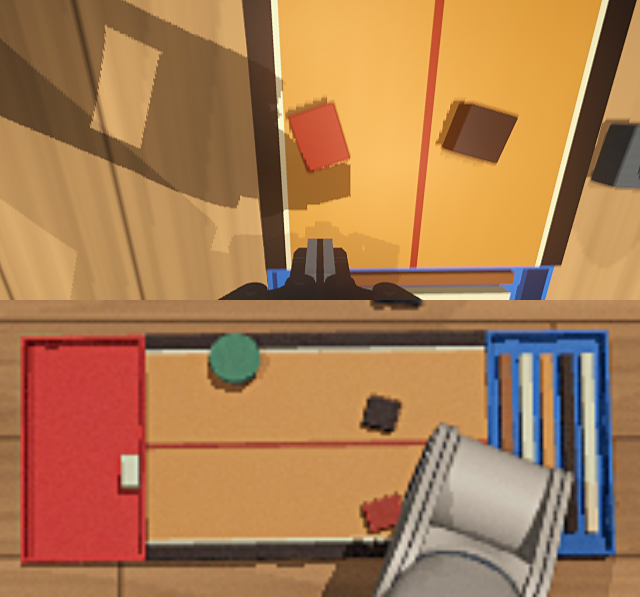

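Red (319,135) lines up with the fingers. In the top view (lower part) pale seems to stand on its edge by the wall, which I'll check later. I'll push red slowly at first, then faster over the end so that it lands flat.

Request:
apply_moves --translation '[[0,0,0.025],[0,0,0.02],[0,0,0.015],[0,0,0],[0.012,0,0],[0.012,0,0],[0.014,0,0],[0.014,0,0],[0.014,0,0],[0.014,0,0]]' --rotation '[[0,0,0],[0,0,0],[0,0,0],[0,0,0],[0,0,0],[0,0,0],[0,0,0],[0,0,0],[0,0,0],[0,0,0]]'

```text
clock: 7.8
tool_pos: [0.4437, -0.0837, 0.0394]
tcp_rot: [180.0, 0.0, 90.0]
wrist_force: [-0.2, 0.1, 0.2]
finger_gap: 0.003
gripper_force: 0.1
```

Run:
```python
from h import *
s=arm.read_state(); im=capture("wrist"); print(s["tool_pos"],s["wrist_force"].round(1))
c=cam("wrist",s); LIM["red"]=((0,150,60),(8,255,255))
for b in blobs(im,"red",(230,80,400,260),400)[:3]: print(b[0],b[1],onz(c,b[1],.05),onz(c,b[2],.05)[:,:2].round(3).tolist())
```

```text
[ 0.44372149 -0.08373358  0.03937499] [-0.2  0.1  0.2]
4596.5 [336.82583618 205.80760193] [[ 0.4516483  -0.05176735  0.05      ]] [[0.434, -0.071], [0.437, -0.032], [0.468, -0.034], [0.467, -0.074]]
```

Red now lies square at x=0.4516, 8 mm beside the tool centre. I'll recentre, then accelerate over the end.

Request:
apply_moves --translation '[[-0.006,0.008,0],[0.012,0,0],[0.016,0,0],[0.02,0,0],[0.026,0,0],[0.032,0,0],[0.038,0,0],[0.042,0,0],[0.042,0,0],[0.01,0,0]]' --rotation '[[0,0,0],[0,0,0],[0,0,0],[0,0,0],[0,0,0],[0,0,0],[0,0,0],[0,0,0],[0,0,0],[0,0,0]]'

```text
clock: 9.1
tool_pos: [0.4514, 0.1497, 0.0393]
tcp_rot: [180.0, -0.0, 90.1]
wrist_force: [-0.6, -0.5, 1.8]
finger_gap: 0.001
gripper_force: 0.3
```

Request:
apply_moves --translation '[[0,0,-0.03],[0,0,-0.03],[0,0,-0.03],[0,0,-0.03],[-0.01,0,0],[0,0,0],[0,0,0],[0,0,0],[0,0,0],[0,0,0]]' --rotation '[[0,0,0],[0,0,0],[0,0,0],[0,0,0],[0,0,0],[0,0,0],[0,0,0],[0,0,0],[0,0,0],[0,0,0]]'

```text
clock: 10.35
tool_pos: [0.4518, 0.1373, 0.1591]
tcp_rot: [-180.0, 0.0, 90.0]
wrist_force: [0.2, -0.1, -0.1]
finger_gap: 0.004
gripper_force: 0.0
```

Run:
```python
from h import *
s=arm.read_state(); im=capture("wrist"); np.save("pics/w4.npy",im); cv2.imwrite("pics/w4.png",im[:,:,::-1]); print(s["clock"],s["tool_pos"],s["tcp_rot"],s["wrist_force"].round(1))
c=cam("wrist",s)
for y in(.145,.149): print(y,proj(c,[.494,y,.026]),proj(c,[.494,y,.004]))
for b in blobs(im,"pale",(150,0,500,260),100)[:3]: print(b[0],b[1],onz(c,b[2],.034)[:,:2].round(3).tolist())
```

```text
10.35 [0.45178909 0.13730208 0.15911069] [-1.79978174e+02  5.02540161e-03  8.99649533e+01] [ 0.2 -0.1 -0.1]
0.145 [[362.44718288 179.45276857]] [[359.51064959 174.25071191]]
0.149 [[362.6320236  175.55365796]] [[359.67068417 170.59881582]]
654.0 [360.5 167. ] [[0.472, 0.168], [0.507, 0.168], [0.509, 0.151], [0.473, 0.151]]
227.0 [282.         221.99998474] [[0.41, 0.142], [0.414, 0.142], [0.416, 0.06], [0.411, 0.059]]
203.0 [487.74234009 214.86399841] [[0.619, 0.073], [0.618, 0.145], [0.623, 0.144], [0.624, 0.072]]
```

View pics/w4.png

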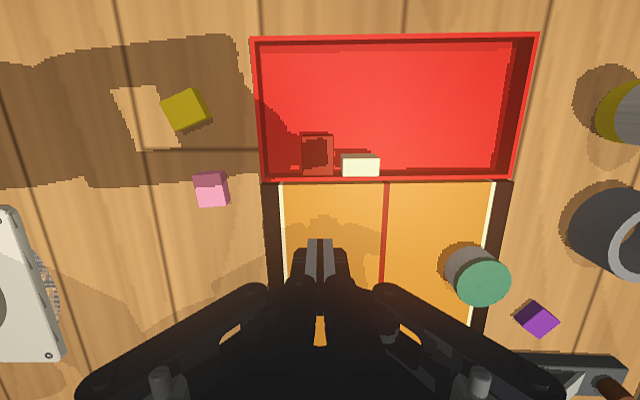

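Red is down in the tray at (302–334, 132–175). Pale stands on edge against the board-side wall (y≈0.151), which is too close to the limit. It rises 2 mm above the board top, so I'll bring the dark block into pale's lane and use it to knock pale forward. First I push dark towards −x, which also clears the tin.

Request:
apply_moves --translation '[[-0.0403,0.0255,0],[-0.0403,0.0255,0],[-0.0403,0.0255,0],[-0.0403,0.0255,0],[-0.0403,0.0255,0],[-0.0403,0.0255,0],[0,0,0.035],[0,0,0.035],[0,0,0.03],[0,0,0.02]]' --rotation '[[0,0,0],[0,0,0],[0,0,0],[0,0,0],[0,0,0],[0,0,0],[0,0,0],[0,0,0],[0,0,0],[0,0,0]]'

```text
clock: 11.65
tool_pos: [0.6041, -0.1046, 0.0377]
tcp_rot: [-179.9, -0.0, 90.0]
wrist_force: [0.1, 0.0, -0.6]
finger_gap: 0.001
gripper_force: 0.0
```

Request:
apply_moves --translation '[[0,-0.01,0],[0,-0.012,0],[0,-0.012,0],[0,-0.012,0],[0,-0.012,0],[0,-0.012,0],[0,-0.012,0],[0,0.012,0],[0,0,-0.03],[0,0,-0.03]]' --rotation '[[0,0,0],[0,0,0],[0,0,0],[0,0,0],[0,0,0],[0,0,0],[0,0,0],[0,0,0],[0,0,0],[0,0,0]]'

```text
clock: 12.9
tool_pos: [0.5356, -0.1046, 0.0997]
tcp_rot: [-180.0, -0.0, 90.0]
wrist_force: [0.1, -0.2, -0.1]
finger_gap: -0.002
gripper_force: 0.0
```

Request:
apply_moves --translation '[[-0.03,-0.012,-0.01],[-0.03,-0.012,-0.01],[0,-0.012,0],[0,0,0],[0,0,0],[0,0,0],[0,0,0],[0,0,0],[0,0,0],[0,0,0]]' --rotation '[[0,0,0],[0,0,0],[0,0,0],[0,0,0],[0,0,0],[0,0,0],[0,0,0],[0,0,0],[0,0,0],[0,0,0]]'

```text
clock: 14.15
tool_pos: [0.4986, -0.1646, 0.1193]
tcp_rot: [180.0, 0.0, 90.0]
wrist_force: [-0.0, 0.4, -0.8]
finger_gap: -0.003
gripper_force: 0.0
```

Run:
```python
from h import *
s=arm.read_state(); im=capture("wrist"); np.save("pics/w5.npy",im); cv2.imwrite("pics/w5.png",im[:,:,::-1]); print(s["clock"],s["tool_pos"],s["tcp_rot"],s["wrist_force"].round(1))
c=cam("wrist",s); LIM["dark"]=((0,0,0),(180,255,120))
for b in blobs(im,"dark",(230,60,440,235),300)[:3]: print(b[0],b[1],onz(c,b[1],.05),onz(c,b[2],.05)[:,:2].round(3).tolist())
```

```text
14.15 [ 0.49863407 -0.16462116  0.11932498] [1.79998656e+02 7.65954043e-04 8.99549783e+01] [-0.   0.4 -0.8]
2090.0 [307.18275452 137.60690308] [[ 0.48905643 -0.10855567  0.05      ]] [[0.472, -0.093], [0.505, -0.091], [0.507, -0.125], [0.472, -0.127]]
```

View pics/w5.png

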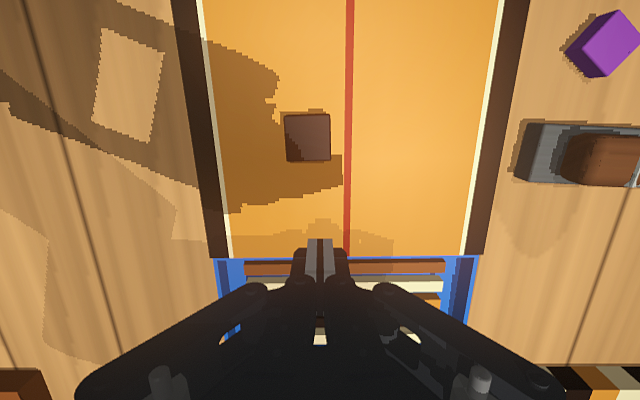

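Dark is square to the board at (0.489, −0.109), px (307,138), exactly in pale's lane. I'll line up and sweep.

Request:
apply_moves --translation '[[0,-0.0095,0.03],[0,0,0.025],[0,0,0.015],[0,0,0.01],[0.013,0,0],[0.013,0,0],[0.013,0,0],[0.013,0,0],[0.013,0,0],[0.013,0,0]]' --rotation '[[0,0,0],[0,0,0],[0,0,0],[0,0,0],[0,0,0],[0,0,0],[0,0,0],[0,0,0],[0,0,0],[0,0,0]]'

```text
clock: 15.45
tool_pos: [0.4892, -0.0856, 0.0394]
tcp_rot: [180.0, 0.0, 90.0]
wrist_force: [0.3, -0.1, 0.4]
finger_gap: 0.001
gripper_force: 0.2
```

Request:
apply_moves --translation '[[0.016,0,0],[0.02,0,0],[0.024,0,0],[0.028,0,0],[0.032,0,0],[0.036,0,0],[0.036,0,0],[0.036,0,0],[0.015,0,0],[0,0,0]]' --rotation '[[0,0,0],[0,0,0],[0,0,0],[0,0,0],[0,0,0],[0,0,0],[0,0,0],[0,0,0],[0,0,0],[0,0,0]]'

```text
clock: 16.7
tool_pos: [0.4891, 0.1572, 0.0393]
tcp_rot: [-180.0, 0.0, 90.1]
wrist_force: [-0.2, -0.1, -0.1]
finger_gap: -0.003
gripper_force: 0.0
```

Request:
apply_moves --translation '[[0,0,-0.03],[0,0,-0.03],[0,0,-0.03],[0,0,-0.03],[-0.01,0,0],[0,0,0],[0,0,0],[0,0,0],[0,0,0],[0,0,0]]' --rotation '[[0,0,0],[0,0,0],[0,0,0],[0,0,0],[0,0,0],[0,0,0],[0,0,0],[0,0,0],[0,0,0],[0,0,0]]'

```text
clock: 17.95
tool_pos: [0.4893, 0.1465, 0.1591]
tcp_rot: [-180.0, 0.0, 90.0]
wrist_force: [0.3, 0.5, -0.6]
finger_gap: 0.0
gripper_force: 0.0
```

Run:
```python
from h import *
s=arm.read_state(); im=capture("wrist"); np.save("pics/w6.npy",im); print(s["clock"],s["tool_pos"],s["tcp_rot"],s["wrist_force"].round(1))
a=cv2.resize(im[20:220,220:560],None,fx=2.2,fy=2.2); cv2.imwrite("pics/w6.png",a[:,:,::-1])
c=cam("wrist",s)
print(onz(c,[[250,37],[540,33],[513,180],[262,182]],.026).round(3).tolist())
```

```text
17.95 [0.48925907 0.14652597 0.1590761 ] [-1.79976592e+02  6.45960821e-03  8.99715514e+01] [ 0.3  0.5 -0.6]
[[0.429, 0.281, 0.026], [0.678, 0.284, 0.026], [0.682, 0.154, 0.026], [0.431, 0.152, 0.026]]
```

View pics/w6.png

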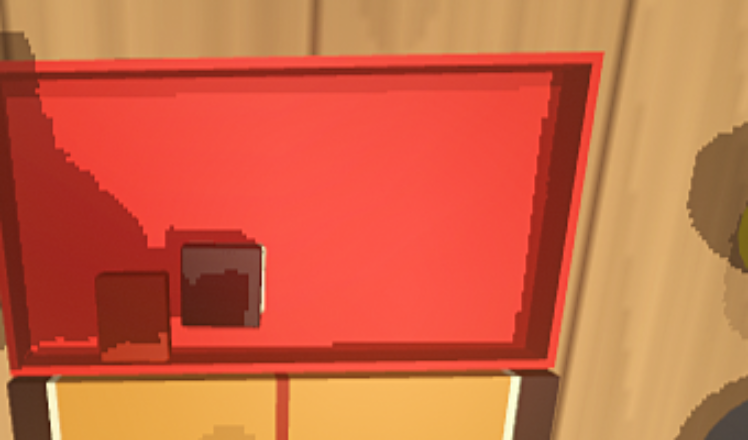

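Dark now rests on top of pale, well clear of the wall, and red lies flat by the wall. I'll check the numbers: positions in the tray, the tin shift, and whether anything is still moving.

Run:
```python
from h import *
s=arm.read_state(); c=cam("wrist",s); ct=cam("top"); cs=cam("scene")
f=lambda p:np.array(p)/2.2+(220,20)
tr=onz(c,f([[0,62],[603,53],[552,371],[12,371]]),.026); print("tray",tr[:,:2].round(3).tolist())
for z in(.022,.04): print(z,"dark",onz(c,f([[181,243],[264,243],[264,327],[181,327]]),z)[:,:2].round(3).tolist(),"red",onz(c,f([[97,271],[169,271],[170,361],[101,361]]),z)[:,:2].round(3).tolist())
t=capture("top");sc=capture("scene"); t0=np.load("pics/top.npy");s0=np.load("pics/scene.npy")
for im,im0,b in((t,t0,(276,180,300,204)),(sc,s0,(315,200,342,228))):
    print("tin",[blobs(i,"green",b,8)[0][1].round(1) for i in(im0,im)])
im=capture("wrist"); print("motion",np.abs(im.astype(int)-np.load("pics/w6.npy")).max())
out=np.vstack([cv2.resize(sc[150:270,300:440],None,fx=3.2,fy=2.6,interpolation=2),cv2.resize(t[140:265,220:405],(448,280))]);cv2.imwrite("pics/s7.png",out[:,:,::-1])
```

```text
tray [[0.402, 0.272], [0.64, 0.275], [0.642, 0.145], [0.394, 0.145]]
0.022 dark [[0.472, 0.202], [0.508, 0.202], [0.509, 0.164], [0.471, 0.164]] red [[0.435, 0.19], [0.467, 0.19], [0.466, 0.148], [0.434, 0.148]]
0.04 dark [[0.473, 0.203], [0.507, 0.203], [0.508, 0.168], [0.473, 0.168]] red [[0.438, 0.192], [0.468, 0.192], [0.467, 0.153], [0.438, 0.153]]
tin [array([287.5, 192. ]), array([287.5, 192. ])]
tin [array([328.5, 212. ]), array([328.5, 213. ])]
motion 103
```

View pics/s7.png

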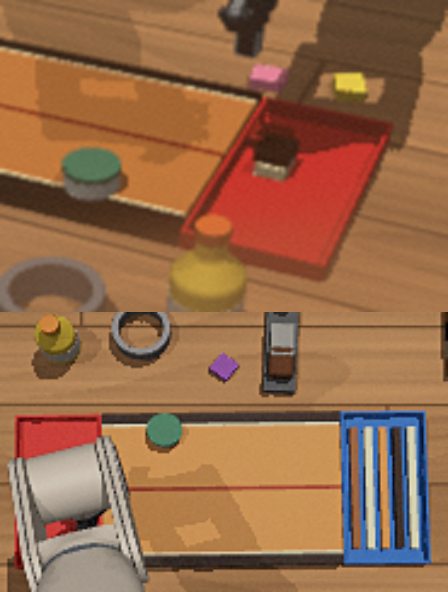

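The scene view shows dark lying on pale in the red tray, with the tin and bystanders unmoved. Measured sizes match flat-lying blocks: dark's top at 0.040 m and red's at 0.022 m, all at least 15 mm inside the limits. Handing in.

```bash
python3 -c "
from bench import arm; print(arm.sign_off())"
```

```text
the job is handed in; nothing more can be done
None
```

I swept all three offcuts into the red tray with closed fingertips and handed the job in at about 18 s of the 72 s. The sign-off gave no verdict, but the last pictures show all three inside the walls (dark lying on top of pale) and the tin and other things around the board unmoved.

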